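# Change over the parts pots

## Task

Turn the steel pot that stands upside down on the ribbed rubber mat the right way up and stand it on the cork mat, then put every coupling nut from the pocket tray into it. Take the other, freshly washed pot and stand it upside down on the rubber mat to drain. Both pots must end wholly on their mats, and the other things on the bench are to be left where they are.

Things in the scene. Friction and masses are not known exactly. Their poses are not given: they have to be found in the camera images.
- pot_dry: square open steel pot, 66 x 66 mm outside, 78 mm tall, walls and base 3 mm, about 0.25 kg; origin at the centre of the outside of its base, z axis from the base out through the mouth (so z points down and the origin is 78 mm above the support while it stands mouth-down), x and y square to its side walls. Flat sides, does not roll when laid down. At the start it stands mouth-down on the ribbed drain mat.
- pot_washed: The same kind of pot: square open steel pot, 66 x 66 mm outside, 78 mm tall, walls and base 3 mm, about 0.25 kg; origin at the centre of the outside of its base, z axis from the base out through the mouth (so z points down and the origin is 78 mm above the support while it stands mouth-down), x and y square to its side walls. Flat sides, does not roll when laid down. At the start it stands mouth-up and empty on the bare bench, beyond the pocket tray and between the mats.
- cork_mat: plain brown cork mat, 160 x 160 x 5 mm, fixed to the bench; origin at the centre of its underside, x and y along its edges, top face at z = 5 mm
- drain_mat: black rubber drain mat with thin grey ribs, 160 x 160 x 5 mm, fixed to the bench; origin at the centre of its underside, x and y along its edges, top face at z = 5 mm. The two mats lie one to the left, one to the right, either way round.
- tray: wooden pocket tray, 50 x 196 x 30 mm, fixed to the bench, nearest the robot; origin at the centre of its underside; a row of five square pockets 25 mm wide, 25 mm deep, 38 mm apart along its y axis, the middle one at its centre. The nuts stand in some of the pockets.
- nut1: dark steel hexagonal coupling nut, 18 mm across flats (21 mm across corners), 60 mm long, 0.07 kg; origin at the centre of its lower end face, z along its length; one pair of flats faces along its x axis, the others 60 degrees round. Two to four of the five nuts are present. It starts upright in a tray pocket, sticking 35 mm out of the tray, its x axis about along the tray's x axis. It fits freely in the pot
- nut1_mid (a point): the middle of nut1, 30 mm along its z axis
- nut2: dark steel hexagonal coupling nut, 18 mm across flats (21 mm across corners), 60 mm long, 0.07 kg; origin at the centre of its lower end face, z along its length; one pair of flats faces along its x axis, the others 60 degrees round. Two to four of the five nuts are present. It starts upright in a tray pocket, sticking 35 mm out of the tray, its x axis about along the tray's x axis. It fits freely in the pot
- nut2_mid (a point): the middle of nut2, 30 mm along its z axis
- nut3: dark steel hexagonal coupling nut, 18 mm across flats (21 mm across corners), 60 mm long, 0.07 kg; origin at the centre of its lower end face, z along its length; one pair of flats faces along its x axis, the others 60 degrees round. Two to four of the five nuts are present. It starts upright in a tray pocket, sticking 35 mm out of the tray, its x axis about along the tray's x axis. It fits freely in the pot
- nut3_mid (a point): the middle of nut3, 30 mm along its z axis
- nut4: dark steel hexagonal coupling nut, 18 mm across flats (21 mm across corners), 60 mm long, 0.07 kg; origin at the centre of its lower end face, z along its length; one pair of flats faces along its x axis, the others 60 degrees round. Two to four of the five nuts are present. It starts upright in a tray pocket, sticking 35 mm out of the tray, its x axis about along the tray's x axis. It fits freely in the pot
- nut4_mid (a point): the middle of nut4, 30 mm along its z axis
- nut5: dark steel hexagonal coupling nut, 18 mm across flats (21 mm across corners), 60 mm long, 0.07 kg; origin at the centre of its lower end face, z along its length; one pair of flats faces along its x axis, the others 60 degrees round. Two to four of the five nuts are present. It starts upright in a tray pocket, sticking 35 mm out of the tray, its x axis about along the tray's x axis. It fits freely in the pot
- nut5_mid (a point): the middle of nut5, 30 mm along its z axis
- glue: bystander, not to be disturbed: white glue bottle, 54 mm across, 130 mm tall, towards the far edge
- screwdriver: bystander, not to be disturbed: screwdriver lying towards the far edge
- hammer: bystander, not to be disturbed: hammer lying on the right
- tape: bystander, not to be disturbed: roll of paper tape, 90 mm across, 22 mm high, near the robot on the left
- offcut: bystander, not to be disturbed: wood offcut 120 x 45 x 30 mm on the left
- tin: bystander, not to be disturbed: closed round tin, 72 mm across, 60 mm tall, far right
- wrench: bystander, not to be disturbed: wrench lying near the robot on the right

How it is judged:
By the outcome, as a careful person would: the job done as asked, in the order asked, and still so for the second after the job is handed in, with the robot touching nothing.
Of nut1, nut2, nut3, nut4, nut5 only 2 to 4 are there at a start; the rules pass over those that are not, and their reading is None.
At some moment in a run one of pot_dry, pot_washed may be knocked a few centimetres aside while the robot is not near it.
It also fails if it takes over 210 s, if anything falls off the work surface, if the arm or the gripper's body presses on something with over 40 N, if the wrist force passes 120 N, or if a joint passes its speed limit or range.

## Robot

A 7-joint arm with a two-finger parallel gripper is mounted at the origin on the work surface. World frame = base frame: x ahead of the robot, y to its left, z up, the work surface at z = 0. Lengths are in m, angles in rad, forces in N, time in s.
With the tool pointing down it reaches from about 0.425 to 0.925 m from the base axis. Payload 6.8 kg.
Tool frame: the origin (TCP) lies midway between the tips of the shut fingers; the grasp point (between the pads) lies 19 mm behind it; z points along the fingers, y is the direction in which the jaws open and shut (so a half turn about z gives the same grasp; the last joint's range is limited). The gripper opens to 88 mm and grips with 3 to 60 N. Pads are 20 mm wide; open, the fingers measure 115 mm over their backs; the gripper's body (75 mm by 178 mm) begins 61 mm behind the grasp point.
Start: joints at [-1.221, 0.477, 0.022, 1.555, -0.011, 1.109, -0.083], TCP at [0.298, 0.606, 0.223] pointing down, gripper open.
Joint ranges: [-2.96, 2.96], [-0.34, 2.1], [-1.41, 1.46], [0.24, 2.44], [-1.37, 4.51], [0.17, 1.92], [-2.96, 2.96]. Speed limits (rad/s): [2.39, 2.39, 3.14, 3.14, 3.14, 3.14, 3.14].

## Interface

Orientations are given as a 3x3 rotation matrix whose columns are the frame's x, y, z axes.
In Python, from cell import arm, effector, ik, monitor, optics, order gives the robot as it stands. The module is installed in compiled form; this text tells all that it offers. Calls block until the motion is done:
- arm.move_to(position, orientation): joint-space move of the TCP to a pose.
- arm.move_straight(position, ori=None, feed=0.15): straight line of the TCP; ori=None keeps the orientation; feed is the mean speed in m/s.
- arm.movej(angles): joint-space move.
- effector.set_gripper(opening, grasp_force=None): finger opening in m; grasp_force is the grip in N (None keeps the last); returns when the fingers have stopped.
- arm.hold(seconds).
- ik(position, orientation): joint angles nearest the present ones, or None.
- monitor.read_state(): the state.
- optics.read_camera(name): name is "side" or "top" or "wrist"; returns a dict with "color" (480x640x3 uint8, red, green, blue), "camera_matrix" (3x3 intrinsics, pixels), "pose" (4x4, takes a point from camera to world coordinates). Camera axes: x right, y down, z forward; pixel columns grow to the right and rows downward; lengths in m; the calibration is good to about 2 mm. The wrist camera is an equidistant fisheye: a pixel r from the principal point sees the ray r / f radians off the axis. A picture is of the moment at which its call begins. There is no depth.
A pose or a line that the arm cannot do raises arm.MotionError and nothing moves.
- order.sign_off(): hands the job in, once; it reports no verdict.
The state is a dict: "t": time; "joints": joint angles; "qd": joint speeds; "joint_efforts": joint torques, N m; "tcp_pos": TCP position; "tcp_rot": TCP orientation; "contact_force": force on the tool from outside, world axes, zero at the start; "moment": the same for the moment, N m; "finger_gap": finger opening in m.
Only numpy, scipy, OpenCV 4.12 (cv2) and the standard library are available. Lean on these libraries where they do the work, as an engineer would, in place of code of your own. Each camera call takes 0.05 s, during which the arm holds its last target. There are 200 camera calls.

## Working session

There is one attempt and no reset: what is moved stays moved. The work goes in short steps, each a Python script; the robot and the scene stay as the last script left them, time stands still between calls to the robot, and variables do not carry over. Pictures are saved under pics/ and viewed, about 12 in all and at most 16, crops included, and the job is handed in when it is done.

```bash
mkdir -p pics; ls; python3 - <<'E'
from cell import arm, effector, ik, monitor, optics, order
import cv2,numpy as np
np.set_printoptions(precision=4,suppress=True)
s=monitor.read_state(); print(s['t'],s['tcp_pos'],s['tcp_rot'],s['finger_gap'])
for n in('top','side'):
    c=optics.read_camera(n); cv2.imwrite(f'pics/{n}0.png',c['color'][:,:,::-1]); print(n,c['camera_matrix'],c['pose'])
E
```

```text
pics
0.0 [0.2981 0.605  0.2217] [[-0.897   0.4419 -0.0006]
 [ 0.4419  0.897  -0.0017]
 [-0.0002 -0.0018 -1.    ]] 0.08765502182318997
top [[475.0873   0.     316.8734]
 [  0.     475.0873 239.8217]
 [  0.       0.       1.    ]] [[-0.0046 -0.9963  0.0862  0.4669]
 [-1.      0.0052  0.0061 -0.01  ]
 [-0.0065 -0.0862 -0.9963  1.3085]
 [ 0.      0.      0.      1.    ]]
side [[447.1599   0.     312.3397]
 [  0.     447.1599 234.7394]
 [  0.       0.       1.    ]] [[-0.9962 -0.0662  0.0559  0.5248]
 [-0.0863  0.7077 -0.7012  0.7093]
 [ 0.0068 -0.7034 -0.7108  0.8344]
 [ 0.      0.      0.      1.    ]]
```

View pics/top0.png

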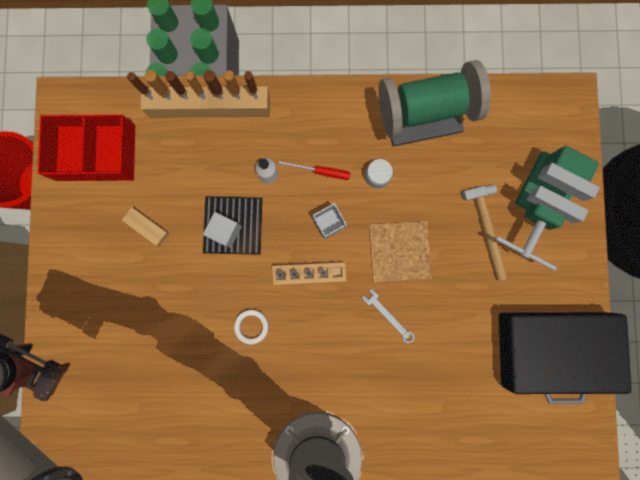

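View pics/side0.png

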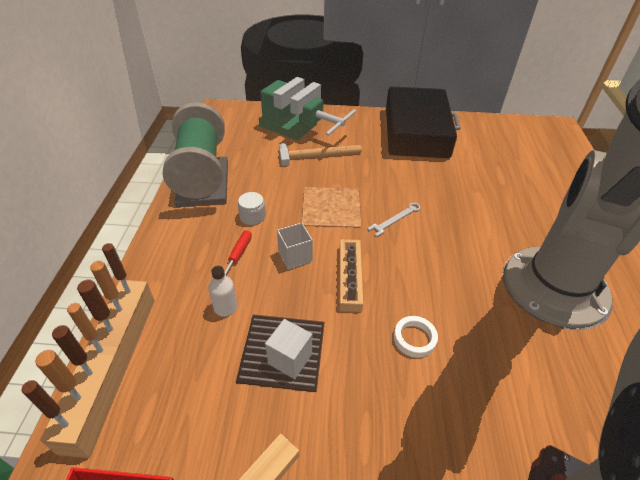

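The cork mat is on the right at about (400,251) and the drain mat on the left at about (233,225), with pot_dry on it at (222,230). pot_washed is at (329,220), and four nuts stand in the tray at about x 280–323, y 273. The rightmost pocket is empty. I'll enlarge the view next.

```bash
cat > h.py <<'E'
import cv2,numpy as np
from cell import arm, effector, ik, monitor, optics, order
np.set_printoptions(precision=4,suppress=True)
def plane(c,uv,z):
    K=c['camera_matrix'];P=c['pose']
    d=P[:3,:3]@np.linalg.solve(K,[uv[0],uv[1],1.]); o=P[:3,3]
    return o+d*(z-o[2])/d[2]
def proj(c,p):
    P=c['pose'];q=P[:3,:3].T@(np.asarray(p)-P[:3,3]);q=c['camera_matrix']@q
    return q[:2]/q[2]
def crop(c,x0,y0,w,h,k,name):
    im=c['color'][y0:y0+h,x0:x0+w,::-1]
    cv2.imwrite(name,cv2.resize(im,None,fx=k,fy=k,interpolation=cv2.INTER_CUBIC))
def rot(head,alpha,roll):
    """tool heading (rad, world yaw), alpha = pitch below horizontal, roll=0: jaw axis horizontal"""
    z=np.array([np.cos(alpha)*np.cos(head),np.cos(alpha)*np.sin(head),-np.sin(alpha)])
    y=np.array([-np.sin(head),np.cos(head),0]); x=np.cross(y,z)
    c,s=np.cos(roll),np.sin(roll)
    return np.stack([c*x+s*y,-s*x+c*y,z],1)
E
python3 - <<'E'
from h import *
c=optics.read_camera('top'); crop(c,195,150,250,150,3.2,'pics/topc.png')
for nm,p in (('dry',(.56,.2)),('wash',(.58,-.03)),('cork',(.50,-.18))):
  for z in(.045,.15):
    for a in (0,20,45,70):
      out=[]
      for hd in range(-180,180,30):
        for r in (0,180):
          hr=np.radians(hd); R=rot(hr,np.radians(a),np.radians(r))
          q=ik(np.array([*p,z])+.019*R[:,2],R)
          if q is not None: out.append((hd,r))
      print(nm,z,a,out)
E
```

```text
dry 0.045 0 [(-90, 0), (-90, 180), (-60, 0), (-60, 180), (-30, 0), (-30, 180), (0, 0), (0, 180), (30, 0), (30, 180), (60, 0), (60, 180), (90, 0), (90, 180), (120, 0), (120, 180)]
dry 0.045 20 [(-120, 0), (-120, 180), (-90, 0), (-90, 180), (-60, 0), (-60, 180), (-30, 0), (-30, 180), (0, 0), (60, 0), (60, 180), (90, 0), (90, 180), (120, 0), (120, 180), (150, 0), (150, 180)]
dry 0.045 45 [(-180, 0), (-180, 180), (-150, 0), (-150, 180), (-120, 0), (-120, 180), (-90, 0), (-90, 180), (-60, 0), (-60, 180), (-30, 0), (-30, 180), (0, 0), (0, 180), (30, 0), (30, 180), (60, 0), (60, 180), (90, 0), (90, 180), (120, 0), (120, 180), (150, 0), (150, 180)]
dry 0.045 70 [(-180, 0), (-180, 180), (-150, 0), (-150, 180), (-120, 0), (-120, 180), (-90, 0), (-90, 180), (-60, 0), (-60, 180), (-30, 0), (-30, 180), (0, 0), (0, 180), (30, 0), (30, 180), (60, 0), (60, 180), (90, 0), (90, 180), (120, 0), (120, 180), (150, 0), (150, 180)]
dry 0.15 0 [(-90, 0), (-90, 180), (-60, 0), (-60, 180), (-30, 0), (-30, 180), (60, 0), (60, 180), (90, 0), (90, 180), (120, 0), (120, 180), (150, 0), (150, 180)]
dry 0.15 20 [(-
[... 3600 characters left out ...]
80)]
cork 0.15 20 [(-150, 0), (-150, 180), (-120, 0), (-120, 180), (-90, 0), (-90, 180), (-60, 0), (-60, 180), (30, 0), (30, 180), (60, 0), (60, 180), (90, 0), (90, 180), (120, 0), (120, 180)]
cork 0.15 45 [(-180, 0), (-180, 180), (-150, 0), (-150, 180), (-120, 0), (-120, 180), (-90, 0), (-90, 180), (-60, 0), (-60, 180), (30, 0), (30, 180), (60, 0), (60, 180), (90, 0), (90, 180), (120, 0), (120, 180), (150, 0), (150, 180)]
cork 0.15 70 [(-180, 0), (-180, 180), (-150, 0), (-150, 180), (-120, 0), (-120, 180), (-90, 0), (-90, 180), (-60, 0), (-60, 180), (-30, 0), (-30, 180), (0, 0), (0, 180), (30, 0), (30, 180), (60, 0), (60, 180), (90, 0), (90, 180), (120, 0), (120, 180), (150, 0), (150, 180)]
```

View pics/topc.png

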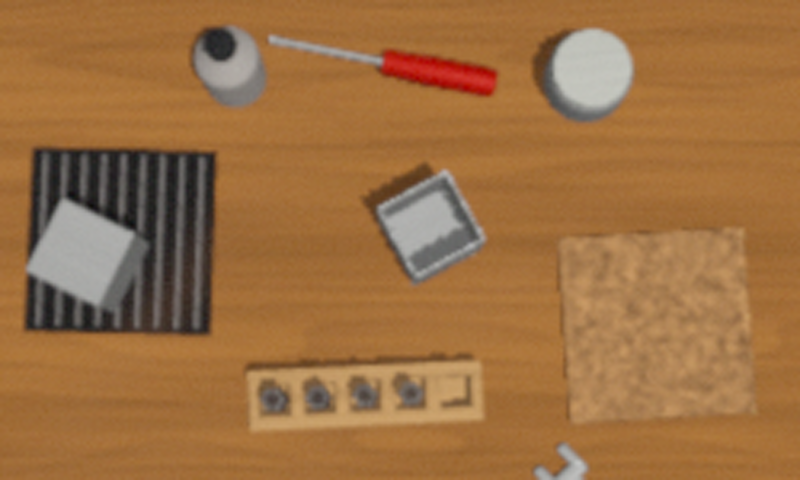

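```bash
python3 - <<'E'
from h import *
c=optics.read_camera('top')
f=lambda u,v,z:plane(c,(195+(u+.5)/3.2-.5,150+(v+.5)/3.2-.5),z)
def quad(n,pts,z):
    P=np.array([f(*p,z) for p in pts]); e=np.roll(P,-1,0)-P
    print(n,'ctr',P.mean(0),'sides',np.linalg.norm(e,axis=1),'ang',np.degrees(np.arctan2(e[:,1],e[:,0])))
quad('cork',[(559,238),(743,229),(755,412),(569,421)],.005)
quad('drain',[(34,148),(215,153),(210,333),(25,328)],.005)
quad('wash',[(448,171),(376,208),(414,282),(486,237)],.078)
quad('dry',[(70,197),(138,236),(101,305),(27,270)],.083)
quad('tray',[(247,370),(481,359),(484,416),(250,430)],.03)
for p in[(272,396),(318,394),(363,392),(409,389)]: print(f(*p,.06))
for n,u,v in(('glue',232,85),('screwtip',270,38),('screwend',495,85),('tin',592,70)): print(n,f(u,v,.03))
print('offcut',plane(c,(145,226),.03),'tape',plane(c,(251,327),.02),'wrench',plane(c,(372,296),0),plane(c,(408,338),0),'hammer',plane(c,(480,193),.02),plane(c,(500,275),.02))
g=np.array([c['color'][y0:y0+70,x0:x0+70,::-1] for x0,y0 in((190,195),(295,190))])
cv2.imwrite('pics/pots.png',cv2.resize(np.hstack(list(g)),None,fx=5.6,fy=5.6,interpolation=cv2.INTER_CUBIC))
E
```

```text
cork ctr [ 0.5475 -0.2296  0.005 ] sides [0.1588 0.1574 0.1589 0.1574] ang [ -87.4904 -177.6838   92.4954    2.2959]
drain ctr [0.623  0.2311 0.005 ] sides [0.1575 0.1564 0.1593 0.1567] ang [-91.93   178.7326  88.1651  -1.9388]
wash ctr [ 0.6257 -0.0353  0.078 ] sides [0.0663 0.0681 0.0693 0.0625] ang [ 117.0944 -153.2473  -58.1975   29.2481]
dry ctr [0.6041 0.2466 0.083 ] sides [0.0644 0.0633 0.0669 0.0686] ang [-120.0697  152.3019   64.5367  -29.8051]
tray ctr [0.4891 0.0196 0.03  ] sides [0.1969 0.0478 0.1964 0.0503] ang [ -87.5892 -177.5441   93.1458    3.0684]
[0.487  0.0956 0.06  ]
[0.4885 0.0579 0.06  ]
[0.4899 0.021  0.06  ]
[ 0.4922 -0.0167  0.06  ]
glue [0.7528 0.1329 0.03  ]
screwtip [0.7935 0.1005 0.03  ]
screwend [ 0.7515 -0.0918  0.03  ]
tin [ 0.764  -0.1747  0.03  ]
offcut [0.6176 0.4641 0.03  ] tape [0.3446 0.1756 0.02  ] wrench [ 0.4252 -0.1521  0.    ] [ 0.3115 -0.248   0.    ] hammer [ 0.7048 -0.4497  0.02  ] [ 0.4806 -0.4959  0.02  ]
```

View pics/pots.png

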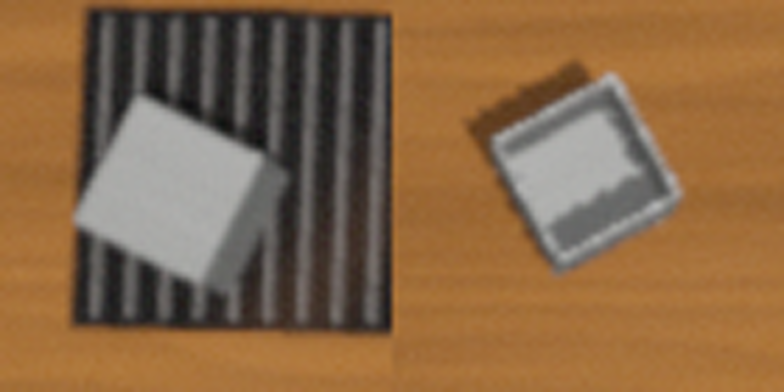

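The sizes and heights check out: pot_dry is at about (0.604, 0.247) with its walls at -28°/62°, and pot_washed is at about (0.626, -0.035) with walls at 28°/118°. I'll turn each pot in two 90° steps, gripping at a 45° slant, laying it on its side, then regripping from the other side.

```bash
cat >> h.py <<'E'
D=np.radians
G=.019
def tp(p,R,back=0): return np.asarray(p,float)+(G-back)*R[:,2]
def st(msg=''):
    s=monitor.read_state(); print(msg,'t%.1f'%s['t'],s['tcp_pos'],'gap%.4f'%s['finger_gap'],'F',s['contact_force'],'q',s['joints']); return s
def pick(p,R,force=35,lift=.25,opening=.088,pre=.12):
    effector.set_gripper(opening)
    arm.move_to(tp(p,R,pre),R); arm.move_straight(tp(p,R),feed=.12)
    effector.set_gripper(0,force); st('gripped')
    arm.move_straight(tp([p[0],p[1],lift],R),feed=.2)
def place(p,R,hi=.25,thr=3.,over=.006,under=.008):
    """lower to p with touch-down detection, release, back off; returns z of grasp point at contact"""
    arm.move_to(tp([p[0],p[1],hi],R),R)
    arm.move_straight(tp([p[0],p[1],p[2]+over],R),feed=.15); arm.hold(.2)
    f0=monitor.read_state()['contact_force'][2]; z=p[2]+over
    while z>p[2]-under:
        z-=.001; arm.move_straight(tp([p[0],p[1],z],R),feed=.03)
        f=monitor.read_state()['contact_force'][2]-f0
        if f>thr: break
    print('touch dz %.4f f %.1f'%(z-p[2],f))
    effector.set_gripper(.088); st('released')
    arm.move_straight(tp([p[0],p[1],z],R,.13),feed=.15)
E
python3 - <<'E'
from h import *
R=rot(D(-118),D(45),0)
p=[.604,.247,.044]
arm.move_to(tp(p,R,.22),R); st()
c=optics.read_camera('top'); crop(c,160,150,250,160,3.2,'pics/p1.png')
pick(p,R,30); st()
E
```

```text
Traceback (most recent call last):
cell.MotionError: the arm cannot take that pose within its joint ranges
```

```bash
python3 - <<'E'
from h import *
def chk(p,hs,lifts=(.2,.25)):
  for h in hs:
    for r in(0,180):
      R=rot(D(h),D(45),D(r)); P=[tp(p,R),tp(p,R,.12),tp(p,R,.17)]+[tp([p[0],p[1],z],R) for z in lifts]
      qs=[ik(x,R) for x in P]
      print(p,h,r,[q is not None for q in qs], qs[0])
chk([.604,.247,.044],(-118,62,-28,152)); chk([.5475,-.2296,.038],(92,-88,60,120,-60,-120)); chk([.605,.231,.038],(90,-90,60,-60)); chk([.6257,-.0353,.039],(118,-62))
E
```

```text
[0.604, 0.247, 0.044] -118 0 [True, True, False, True, True] [-0.9058  1.1069  0.5297  1.2389 -0.0552  1.5556 -0.9453]
[0.604, 0.247, 0.044] -118 180 [True, True, False, True, True] [-0.5662  1.0383 -0.1293  1.2039  0.3959  1.6568  1.8552]
[0.604, 0.247, 0.044] 62 0 [True, True, True, True, True] [ 0.6378  1.0669 -1.1555  2.0696  1.7176  0.243   1.021 ]
[0.604, 0.247, 0.044] 62 180 [True, True, True, True, True] [ 0.6378  1.0669 -1.1555  2.0696  1.7176  0.243  -2.1206]
[0.604, 0.247, 0.044] -28 0 [True, True, True, True, True] [-1.3021  0.8235  0.6236  2.0718  1.0905  0.3674 -0.838 ]
[0.604, 0.247, 0.044] -28 180 [True, True, True, True, True] [-0.6814  0.7032 -0.1874  2.0294  1.4575  0.8773  2.149 ]
[0.604, 0.247, 0.044] 152 0 [True, True, True, True, True] [-0.6809  1.1919  0.8441  1.329  -1.06    1.8116 -1.7166]
[0.604, 0.247, 0.044] 152 180 [True, True, True, True, True] [-0.2467  1.0013 -0.0088  1.2878 -0.4926  1.4962  1.0323]
[0.5475, -0.2296, 0.038] 92 0 [True, True, True, True, True] [-0.0035  1.2326  1.0498  1.6289 -1.2849  1.8435 -1.657 ]
[0.5475, -0.2296, 0.038] 92 180 [Tr
[... 2019 characters left out ...]
8] -60 0 [True, True, True, True, True] [-1.1457  0.8848  0.4855  1.7863  0.5313  0.8324 -0.6781]
[0.605, 0.231, 0.038] -60 180 [True, True, True, True, True] [-0.6532  0.8212 -0.2148  1.7487  1.0132  1.1725  2.1366]
[0.6257, -0.0353, 0.039] 118 0 [True, True, True, True, True] [-0.3256  1.2687  1.0499  1.4833 -1.2563  1.8893 -1.6631]
[0.6257, -0.0353, 0.039] 118 180 [True, True, True, True, True] [ 0.0606  0.9655  0.2748  1.4516 -0.755   1.462   1.1495]
[0.6257, -0.0353, 0.039] -62 0 [True, True, True, True, True] [-0.9009  0.8498  0.6445  2.054   0.8153  0.4417 -0.7195]
[0.6257, -0.0353, 0.039] -62 180 [True, True, True, True, True] [-0.3903  0.7131 -0.0331  2.0196  1.2647  0.8564  2.1261]
```

```bash
python3 - <<'E'
from h import *
R=rot(D(-118),D(45),0)
p=[.604,.247,.044]
pick(p,R,30); st()
c=optics.read_camera('side'); cv2.imwrite('pics/p1.png',c['color'][:,:,::-1])
E
```

```text
gripped t3.7 [0.5977 0.2355 0.0307] gap0.0665 F [-0.014   1.6144  1.9445] q [-0.9063  1.1069  0.5301  1.2386 -0.0558  1.5559 -0.9451]
 t4.9 [0.5971 0.2351 0.2351] gap0.0664 F [-0.8645 -0.8968 -3.6548] q [-0.9288  0.8979  0.5972  1.1706  0.0243  1.8144 -0.8624]
```

View pics/p1.png

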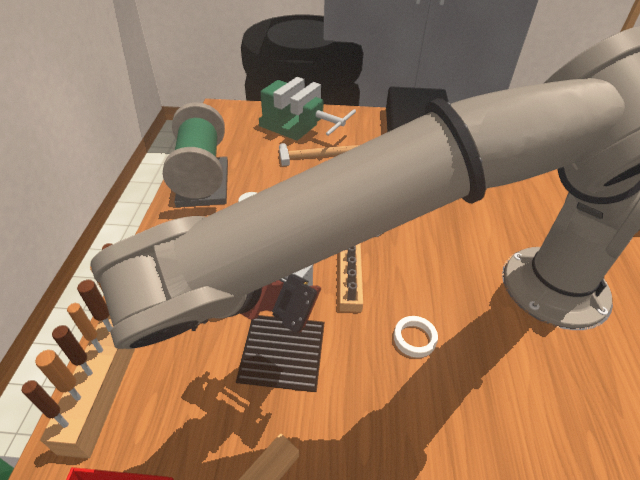

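The pot is held, with the gap at 66.4 mm, and it is clear of the mat. Next I lay it on its side on the cork.

```bash
python3 - <<'E'
from h import *
R=rot(D(92),D(45),np.pi)
arm.move_to(tp([.5475,-.2296,.28],R),R); st()
place([.5475,-.2296,.038],R)
R=rot(D(-88),D(45),0)
arm.move_to(tp([.5475,-.2296,.30],R,.12),R); st()
c=optics.read_camera('top'); crop(c,250,150,250,180,3.2,'pics/p2.png')
E
```

```text
t6.7 [ 0.5478 -0.2146  0.2662] gap0.0662 F [ 0.9573  0.3516 -2.8711] q [ 0.1622  0.6885  0.6919  1.5261 -0.8753  1.7811  1.0535]
touch dz -0.0030 f 4.7
released t11.5 [ 0.547  -0.2162  0.0215] gap0.0881 F [ 0.0063 -0.1885  0.5799] q [ 0.2277  0.9891  0.5817  1.6121 -0.9992  1.5143  1.2998]
 t14.1 [ 0.5445 -0.1588  0.3712] gap0.0876 F [-0.6502 -1.1622 -0.0417] q [-1.0424  0.3036  0.9785  1.8585  0.5735  1.2146 -0.2803]
```

View pics/p2.png

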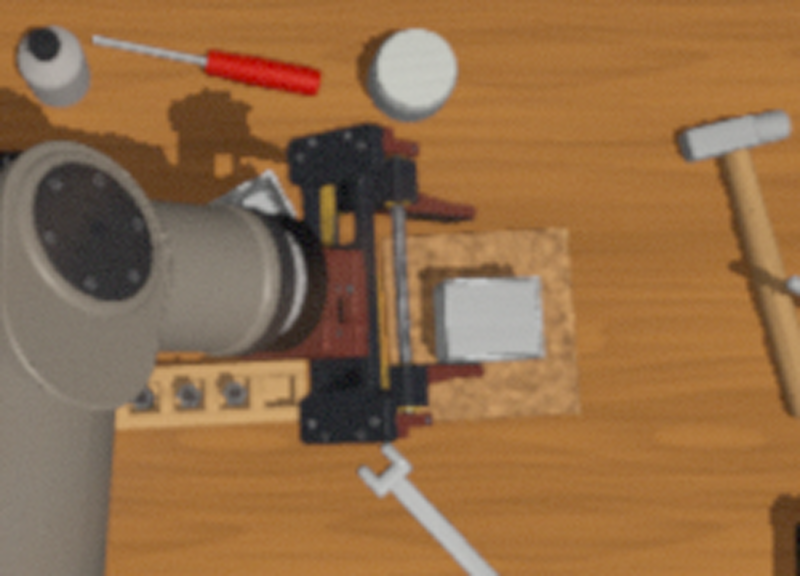

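The pot lies on the cork, mouth to the left, with its top face centred at crop pixel (490,318). I'll check that against where I expect it, then regrip.

```bash
python3 - <<'E'
from h import *
c=optics.read_camera('top')
P=np.array([plane(c,(250+(u+.5)/3.2-.5,150+(v+.5)/3.2-.5),.071) for u,v in((440,278),(541,276),(543,357),(436,361))])
e=np.roll(P,-1,0)-P; ctr=P.mean(0); print(ctr,np.linalg.norm(e,axis=1),np.degrees(np.arctan2(e[:,1],e[:,0])))
p=[.5475,-.2296,.038]
if np.linalg.norm(ctr[:2]-p[:2])<.008:
    p[1]=.5*(ctr[1]+p[1])
    pick(p,rot(D(-88),D(45),0),30); R=rot(D(92),D(45),np.pi)
    arm.move_to(tp([.5475,-.2296,.28],R),R); st()
    place([.5475,-.2296,.044],R)
    arm.move_straight(tp([.5475,-.2296,.044],R,.22)); 
    R=rot(0,D(90),0); arm.move_to([.43,.0,.30],R);st()
    c=optics.read_camera('top'); crop(c,190,150,250,180,3.2,'pics/p3.png')
E
```

```text
[ 0.5488 -0.2264  0.071 ] [0.0824 0.0661 0.087  0.0679] [ -89.16   -179.9161   91.8614   -3.7379]
gripped t17.0 [ 0.5482 -0.2411  0.0247] gap0.0657 F [-1.3869  2.8072  4.4418] q [-0.6854  0.9181  0.7807  2.0721  0.4567  0.4386 -0.5103]
 t19.6 [ 0.547  -0.2153  0.2655] gap0.0659 F [-0.2804  0.7822 -2.0196] q [ 0.0698  0.7546  0.8724  1.534  -0.9501  1.8582  1.1282]
touch dz 0.0010 f 7.3
released t23.3 [ 0.547  -0.2161  0.0315] gap0.0878 F [-0.5645 -0.1647  0.2444] q [ 0.1379  1.0384  0.7419  1.6197 -1.085   1.6152  1.3584]
 t26.6 [ 0.4304 -0.0005  0.3   ] gap0.0877 F [ 0.745  -0.0837  0.5037] q [-0.7636 -0.0545  0.6074  2.0328  0.0343  1.1541  1.3981]
```

View pics/p3.png

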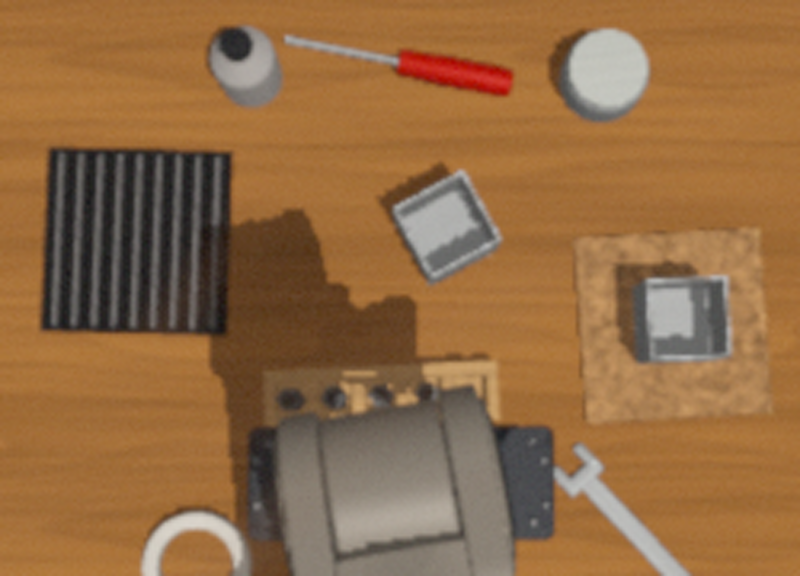

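pot_dry now stands mouth-up on the cork, its rim spanning crop pixels (645,280) to (731,357). pot_washed and the bystanders have not moved. Next are the nuts; I'll do the first and check it.

```bash
cat >> h.py <<'E'
def dn(head):
    return rot(D(head),D(90),0)
def nearest(pos,heads):
    q0=np.array(monitor.read_state()['joints']); best=None
    for h in heads:
        q=ik(pos,dn(h))
        if q is not None:
            d=np.abs(np.array(q)-q0).max()
            if best is None or d<best[0]: best=(d,h)
    return dn(best[1])
def nut(k,dst,rel=.088):
    a=D(2.6); p=np.array([.4896,.020])+k*.038*np.array([-np.sin(a),np.cos(a)])
    effector.set_gripper(.042)
    R=nearest([*p,.15],(92.6,-87.4)); arm.move_to([*p,.15],R)
    arm.move_straight([*p,.036],feed=.12); effector.set_gripper(0,20); st('nut %d'%k)
    arm.move_straight([*p,.20],feed=.2); s=st('lifted')
    if s['finger_gap']<.012: raise SystemExit('no nut')
    R=nearest([*dst,.20],(92.6,-87.4)); arm.move_to([*dst,.20],R)
    arm.move_straight([*dst,rel],feed=.12); st('at pot'); effector.set_gripper(.034)
    arm.move_straight([*dst,.20],feed=.2)
E
python3 - <<'E'
from h import *
c=optics.read_camera('top')
P=np.array([plane(c,(190+(u+.5)/3.2-.5,150+(v+.5)/3.2-.5),.083) for u,v in((645,280),(727,276),(731,357),(647,361))])
e=np.roll(P,-1,0)-P; ctr=P.mean(0); print(ctr,np.linalg.norm(e,axis=1))
nut(2,ctr[:2]+[.013,.013])
arm.move_to([.43,.05,.30],nearest([.43,.05,.3],(92.6,-87.4)))
c=optics.read_camera('top'); crop(c,360,210,80,80,7,'pics/p4.png')
E
```

```text
[ 0.5476 -0.2287  0.083 ] [0.0664 0.0655 0.0677 0.0655]
nut 2 t30.3 [0.4863 0.0959 0.0363] gap0.0176 F [0.0656 0.0567 2.8605] q [ 0.0817  0.5071 -0.493   2.0943  0.4008  0.6306  2.4998]
lifted t31.3 [0.4853 0.0956 0.1989] gap0.0178 F [ 0.2802  0.4932 -0.5742] q [ 0.2057  0.2657 -0.6099  1.9692  0.1838  0.9629  2.6934]
at pot t33.6 [ 0.5613 -0.2157  0.0888] gap0.0181 F [ 0.3742  0.7015 -0.4191] q [ 1.0098  0.7788 -1.0779  1.798   0.7864  1.0642  2.8211]
```

View pics/p4.png

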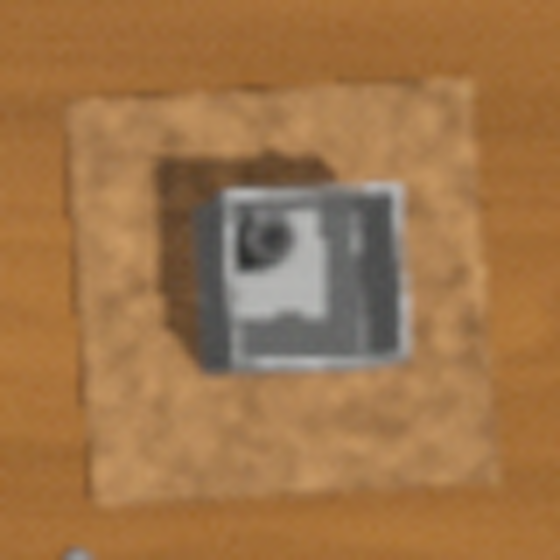

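The first nut stands upright in the far-left corner of the pot, at crop pixel (268,238). For the other three I'll add an automatic check that the pot hasn't moved before each drop.

```bash
cat >> h.py <<'E'
def grey_c():
    c=optics.read_camera('top'); im=c['color'][205:295,355:445]
    m=(cv2.cvtColor(im,cv2.COLOR_RGB2HSV)[:,:,1]<60).astype(np.uint8)
    n,l,s,ce=cv2.connectedComponentsWithStats(m); i=1+s[1:,4].argmax()
    return ce[i],s[i,4]
E
python3 - <<'E'
from h import *
import h
ref=grey_c(); print(ref)
ctr=np.array([.5476,-.2287])
_mt=arm.move_to
def nutc(k,off):
    def guard(pos,R):
        if monitor.read_state()['finger_gap']<.025:   # carrying
            g=grey_c(); print('pot',g)
            if np.linalg.norm(g[0]-ref[0])>2: raise SystemExit('pot moved?')
        _mt(pos,R)
    class A:
        move_to=staticmethod(guard); move_straight=staticmethod(arm.move_straight)
    h.arm=A; h.nut(k,ctr+off); h.arm=arm
nutc(1,[-.013,.013]); nutc(0,[.013,-.013]); nutc(-1,[-.013,-.013])
_mt([.43,.05,.30],nearest([.43,.05,.3],(92.6,-87.4)));st()
c=optics.read_camera('top'); crop(c,190,150,250,180,3.2,'pics/p5.png')
E
```

```text
(array([47.9094, 44.3286]), np.int32(773))
nut 1 t38.7 [0.488  0.0579 0.0362] gap0.0175 F [-1.3034  0.2669  2.6347] q [ 0.4176  0.5993 -0.8286  2.088   0.6664  0.7381  2.3447]
lifted t39.7 [0.4871 0.0575 0.1989] gap0.0180 F [-0.0743  0.5841 -0.6365] q [ 0.6181  0.3702 -1.0365  1.9605  0.3734  1.0203  2.5968]
pot (array([47.8834, 44.3692]), np.int32(772))
at pot t41.9 [ 0.5353 -0.2157  0.0888] gap0.0180 F [-0.1397 -0.2214 -0.1261] q [ 1.0382  0.7361 -1.0667  1.8566  0.7599  1.0228  2.8355]
nut 0 t46.0 [0.4898 0.0199 0.0362] gap0.0177 F [-0.252  -0.4013  3.4158] q [ 0.6507  0.7112 -1.0554  2.0825  0.8465  0.8613  2.2743]
lifted t47.0 [0.4888 0.0196 0.1989] gap0.0177 F [ 0.5159  0.3021 -0.0633] q [ 0.8597  0.5078 -1.3045  1.9563  0.5511  1.1088  2.5099]
pot (array([47.9096, 44.3152]), np.int32(774))
at pot t49.2 [ 0.5613 -0.2417  0.0888] gap0.0185 F [ 0.2642  0.257  -1.2246] q [ 1.0603  0.8157 -1.1149  1.7728  0.8233  1.1011  2.8444]
nut -1 t53.3 [ 0.4915 -0.018   0.0362] gap0.0178 F [ 0.0297 -0.4716  3.395 ] q [ 0.7648  0.7536 -1.1171  2.0769  0.8962  0.9074  2.3143]
lifted t54.3 [ 0.4906 -0.0184  0.199 ] gap0.0179 F [ 0.0276  0.4295 -0.1054] q [ 0.9541  0.5413 -1.346   1.952   0.5877  1.1329  2.5544]
pot (array([47.9416, 44.3074]), np.int32(771))
at pot t56.3 [ 0.5353 -0.2417  0.0888] gap0.0178 F [0.566  0.5174 0.2776] q [ 1.1177  0.8078 -1.1571  1.8295  0.8404  1.0943  2.8278]
 t58.7 [0.4302 0.0488 0.2994] gap0.0339 F [-0.007  -0.6803 -0.5091] q [ 0.7408  0.0744 -1.0168  1.9471  0.0685  1.1572  2.8831]
```

View pics/p5.png

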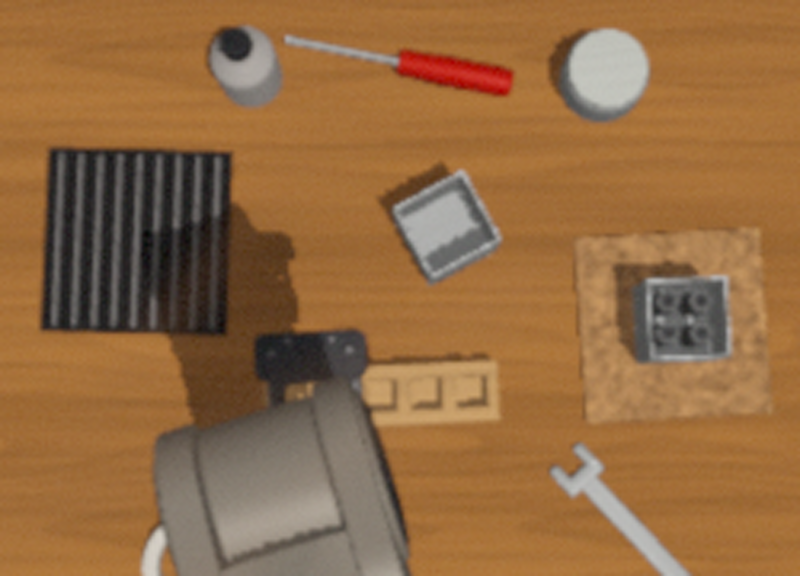

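All four nuts stand in the pot on the cork and every visible tray pocket is empty. pot_washed is still where I measured it. Now I flip that pot onto the drain mat.

```bash
python3 - <<'E'
from h import *
arm.movej([-1.0424,.3036,.9785,1.8585,.5735,1.2146,-.2803]); st()
p=[.626,-.0353,.039]
pick(p,rot(D(-62),D(45),0),30,lift=.28); s=st()
assert s['finger_gap']>.06
R=rot(D(88),D(45),np.pi); d=[.605,.231,.038]
arm.move_to(tp([*d[:2],.30],R),R); st()
place(d,R)
R=rot(D(-92),D(45),0)
arm.move_to(tp([*d[:2],.30],R,.08),R); st()
arm.move_to([.43,-.05,.30],dn(0));st()
c=optics.read_camera('top'); crop(c,190,150,250,180,3.2,'pics/p6.png')
E
```

```text
t61.5 [ 0.5444 -0.1591  0.371 ] gap0.0342 F [-0.683  -0.1138 -0.1393] q [-1.0417  0.3037  0.978   1.8586  0.5734  1.2146 -0.2799]
gripped t65.2 [ 0.6324 -0.0468  0.0258] gap0.0663 F [-3.2112  2.4044  4.0599] q [-0.9677  0.8988  0.7437  2.0571  0.6502  0.3798 -0.5792]
 t66.6 [ 0.6316 -0.0472  0.2654] gap0.0661 F [-0.3793 -0.0235 -2.9717] q [-1.0439  0.4217  0.8085  1.9627  0.657   0.8324 -0.2559]
 t68.1 [0.6049 0.2443 0.2854] gap0.0658 F [ 0.1803 -0.541  -2.8527] q [-0.4545  0.4081  0.4417  1.8068 -1.0717  1.1855  0.4695]
touch dz -0.0000 f 6.7
released t72.2 [0.6054 0.2445 0.0245] gap0.0877 F [ 0.4241 -0.349  -0.527 ] q [-0.2523  0.7719  0.1814  1.9048 -1.3426  0.9318  0.9489]
 t74.5 [0.6063 0.2719 0.3419] gap0.0879 F [ 0.6903 -0.4291 -0.403 ] q [-1.142   0.7798  0.7322  1.1994  0.1821  1.7327 -0.5093]
 t76.2 [ 0.4303 -0.05    0.3003] gap0.0877 F [-0.5909  0.7454  0.4984] q [-1.1921 -0.1591  1.0897  2.0438  0.1532  1.1757  1.403 ]
```

View pics/p6.png

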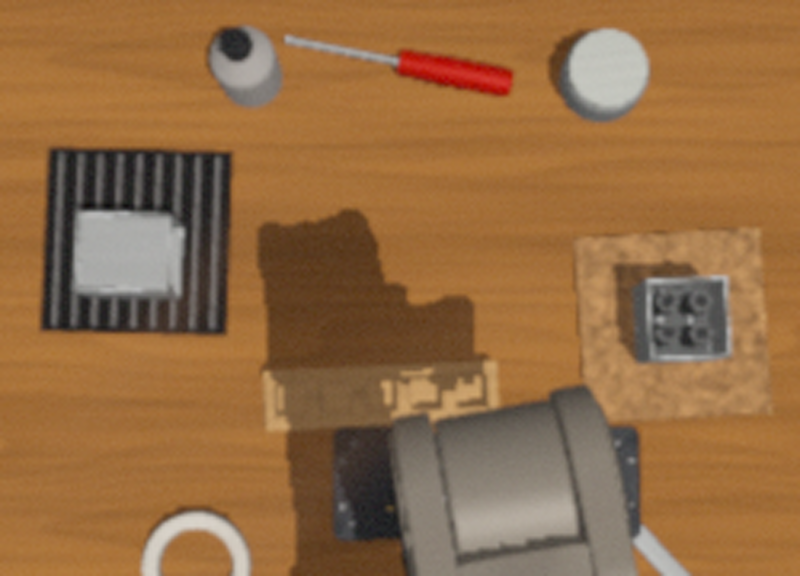

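```bash
python3 - <<'E'
from h import *
c=optics.read_camera('top')
P=np.array([plane(c,(190+(u+.5)/3.2-.5,150+(v+.5)/3.2-.5),.071) for u,v in((77,211),(173,211),(169,297),(73,294))])
e=np.roll(P,-1,0)-P; ctr=P.mean(0); print(ctr,np.linalg.norm(e,axis=1))
p=[.605,.231,.038]
if np.linalg.norm(ctr[:2]-p[:2])<.008:
    R=rot(D(-92),D(45),0); arm.move_to(tp([*p[:2],.30],R,.08),R)
    pick(p,R,30,lift=.26); s=st(); assert s['finger_gap']>.06
    R=rot(D(88),D(45),np.pi); d=[.605,.231,.044]
    arm.move_to(tp([*d[:2],.30],R),R); st()
    place(d,R); arm.move_straight(tp(d,R,.2))
    arm.move_to([.43,-.05,.30],dn(0));st()
    c=optics.read_camera('top'); crop(c,190,150,250,180,3.2,'pics/p7.png')
    c=optics.read_camera('side'); cv2.imwrite('pics/p8.png',c['color'][:,:,::-1])
E
```

```text
[0.6043 0.2302 0.071 ] [0.079  0.0709 0.0787 0.0685]
gripped t80.8 [0.6047 0.2179 0.0247] gap0.0656 F [-0.471   1.631   0.5836] q [-1.0006  1.0014  0.4662  1.4735  0.2142  1.2524 -0.7864]
 t82.0 [0.6038 0.2175 0.2451] gap0.0658 F [-0.2281  1.0483 -2.3901] q [-1.0379  0.7462  0.5382  1.4035  0.2817  1.5384 -0.6496]
 t83.3 [0.6046 0.2454 0.2855] gap0.0657 F [ 0.083  -0.2977 -2.9405] q [-0.5553  0.4308  0.5785  1.8124 -1.1174  1.2333  0.502 ]
touch dz -0.0000 f 4.8
released t87.3 [0.6055 0.2445 0.0305] gap0.0880 F [-0.322   0.2746  0.0436] q [-0.279   0.7657  0.2175  1.9073 -1.3515  0.9544  0.9461]
 t90.0 [ 0.4298 -0.049   0.2992] gap0.0876 F [-0.8388 -0.1947  0.493 ] q [-0.3873 -0.0258  0.3545  2.0171  0.0086  1.1505  1.5338]
```

View pics/p7.png

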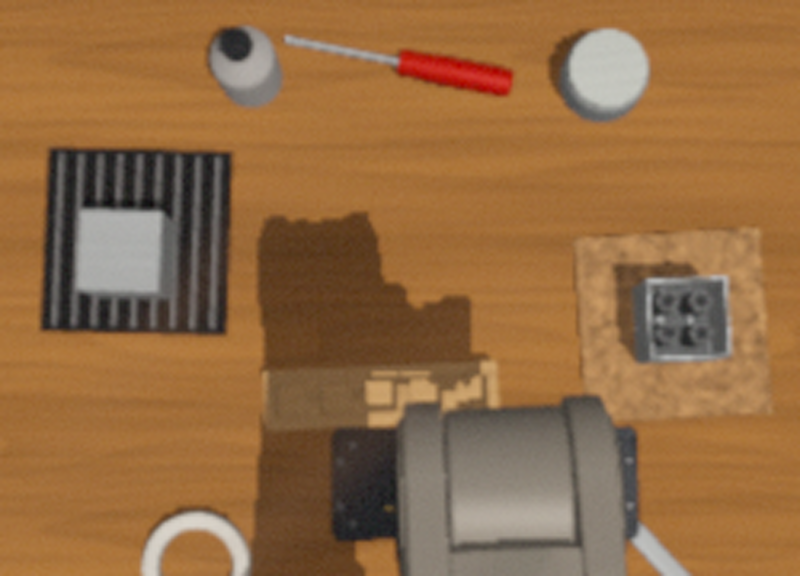

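View pics/p8.png

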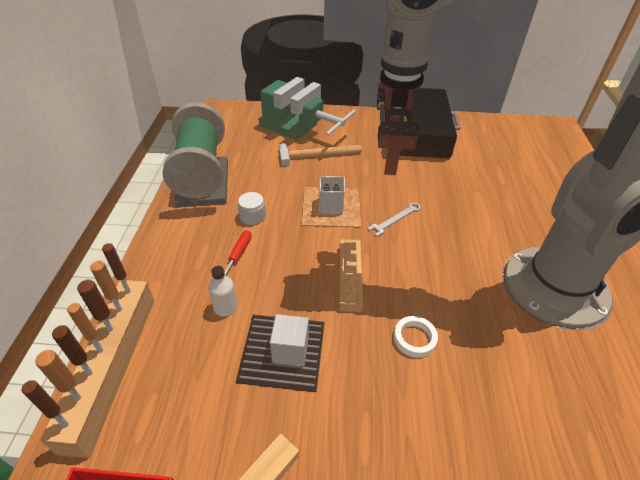

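Both views agree: pot_washed is mouth-down at crop pixel (122,252), inside the drain mat, and pot_dry is mouth-up on the cork with the four nuts in it. The tray is empty, the bystanders are in place and the arm is clear, so I'm handing it in.

```bash
python3 -c "
from cell import order; print(order.sign_off())"
```

```text
the job is handed in; nothing more can be done
None
```

The job is done and handed in at about 90 s of robot time. I turned each pot in two 90° steps at a 45° slant, laying it on its side and regripping in between. The order was pot_dry onto the cork, then the nuts, then pot_washed onto the drain mat.

**Last checks (top and side views, just before handing in):**
- **pot_dry:** it stands mouth-up at about (0.548, -0.229), near the centre of the cork mat, with all four nuts upright inside. The tray pockets are empty.
- **pot_washed:** it stands mouth-down at about (0.605, 0.231), wholly on the rubber mat by roughly 29 mm or more on every side.
- **Bystanders:** those in view are where they were at the start. The side view cuts off most of the wood offcut and nothing in it looks changed.
- **Arm:** it was clear of everything. The forces I read at contact stayed below about 8 N.

**Disagreements:**
- **Touch-down:** pot_dry touched 3 mm lower than expected when laid on its side. The other touch-downs were within 1 mm.
- **Knock:** I saw neither pot knocked aside during the run.

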